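Slide the drip tray under the tumbler drainer

ROBOT

A 6-joint arm with a two-finger parallel gripper is mounted at the origin on a cart in front of the work surface, level with it; the furniture and walls round the work are solid. World frame = base frame: x ahead of the robot, y to its left, z up, the work surface at z = 0. Lengths are in m, angles in rad, forces in N, time in s.
With the tool pointing down it reaches from about 0.325 to 0.775 m from the base axis. Payload 5.5 kg.
Tool frame: the origin (TCP) lies between the finger pads; the fingertips stand 8 mm ahead of it and the grasp point (between the pads) lies 11 mm behind it (tcp_to_tips is the distance from the TCP to the fingertips, in m); z points along the fingers, y is the direction in which the jaws open and shut (so a half turn about z gives the same grasp; the last joint's range is limited). The gripper opens to 88 mm and grips with 3 to 60 N. Pads are 20 mm wide; open, the fingers measure 115 mm over their backs; the gripper's body (75 mm by 178 mm) begins 61 mm behind the grasp point.
Start: joints at [1.225, 0.091, 1.231, -0, 1.82, -0.057], TCP at [0.171, 0.575, 0.231] pointing down, gripper open.
Joint ranges: [-2.87, 2.87], [-0.86, 2.18], [0.17, 2.46], [-1.51, 4.65], [0.06, 2.69], [-2.65, 2.65]. Speed limits (rad/s): [2.57, 2.57, 3.01, 3.14, 3.14, 3.14].

INTERFACE

Orientations are given as a unit quaternion [w, x, y, z].
In Python, from bench import * gives the robot as it stands. Calls block until the motion is done:
- move_to(position, orientation): joint-space move of the TCP to a pose.
- move_l(position, speed=0.15, orientation=None): straight line of the TCP; orientation=None keeps the orientation; speed is the mean speed in m/s.
- movej(angles): joint-space move.
- gripper_open() and close(): open the fingers fully, or close them until they stop; the grip force is fixed at half the most.
- hold(seconds).
- inverse_kinematics(position, orientation): joint angles nearest the present ones, or None.
- state(): the state.
- get_image(name): name is "side" or "top"; returns a dict with "frame" (480x640x3 uint8, blue, green, red), "depth" (480x640 float32, m along the optical axis (not along the pixel's ray), 0 where there is no reading), "camera_matrix" (3x3 intrinsics, pixels), "view" (4x4, takes a point from world to camera coordinates). Camera axes: x right, y up, looking along -z (the intrinsics and any distortion apply to the point x, -y, -z); pixel columns grow to the right and rows downward; lengths in m; the calibration is good to about 2 mm. A picture is of the moment at which its call begins.
A pose or a line that the arm cannot do raises IKError and nothing moves.
- job_done(): hands the job in, once; it reports no verdict.
The state is a dict: "time": time; "joint_pos": joint angles; "dq": joint speeds; "joint_torque": joint torques, N m; "ee_pos": TCP position; "ee_rot": TCP orientation; "ft_force": force on the tool from outside, world axes, zero at the start; "moment": the same for the moment, N m; "finger_gap": finger opening in m.
Only numpy, scipy, OpenCV 4.12 (cv2) and the standard library are available. Lean on these libraries where they do the work, as an engineer would, in place of code of your own. Each camera call takes 0.05 s, during which the arm holds its last target. There are 200 camera calls.

TASK

Slide the shallow drip tray into the bay under the low drainer, plain end first with its black pull left outside, until it is fully home against the stop at the back (the side walls of the bay will line it up). Then let go of it. Leave the deep tray, which is too tall for the bay, where it stands.

Things in the scene. Friction and masses are not known exactly. Their poses are not given: they have to be found in the camera images.
- drip_tray: Shallow loose open metal tray, body 120 (own x) x 90 (y) x 18 mm high, about 0.15 kg. At its -x end a black pull fin: 14 mm thick in y, x = -60 to -116 mm, 2 to 34 mm above the underside; pinch it from above near x = -96 mm. Origin: centre of the body's underside, z up. Starts flat on the worktop, fin towards the robot (about -x), left or right of the deep tray.
- deep_tray: The other loose metal tray: same outline, origin, axes and pull fin, but its body is 44 mm high, too tall for the bay. It stays where it is.
- drainer: Low metal stand fixed on the worktop, 130 mm (own x) x 124 mm (y), roof top 35 mm high (side lips to 39). An upturned tumbler is fixed on it at x = +27, y = +12 mm: 65 mm wide, top 109 mm above the worktop. Origin: centre of its footprint, z up. The bay under the roof opens at the -x end, x = -65 mm, which faces the robot (about world -x).
- bay_home (a point): Point on the worktop, axes like the drainer's, where the drip tray's origin lies when home (its axes likewise, fin outside). Bay: 102 mm wide, 30 mm high, floor is the bare worktop; from here the mouth is at x = -64 mm, the back stop's face at x = +60 mm. Flared cheeks 30 mm high widen the mouth to about 116 mm at their tips, x = -80 mm. The worktop ends 70 to 110 mm before those tips.

How it is judged:
At the end, for the whole second after the job is handed in: The drip tray lies flat and at rest in the bay under the drainer, its body within 12 mm of the back stop, within 12 mm of the bay's middle line and within 10 degrees of its direction (x of drip_tray in the frame of drainer between -0.013 and 0.01 m and y of drip_tray in the frame of drainer between -0.012 and 0.012 m and z of drip_tray in the frame of drainer between -0.008 and 0.008 m and angle between the x axis of drip_tray and the x axis of drainer, either way round below 0.175 rad and angle between drip_tray's own z axis and vertical below 0.1 rad and linear speed of drip_tray below 0.02 m/s); the robot touches nothing.
It fails at once if the deep tray is moved more than 30 mm from where it stood (distance of deep_tray from where it was at the start of the episode above 0.03 m).
It also fails if it takes over 35 s, if anything falls off the work surface, if the arm or the gripper's body presses on something with over 40 N, if the wrist force passes 120 N, or if a joint passes its speed limit or range.

## Working session

There is one attempt and no reset: what is moved stays moved. The work goes in short steps, each a Python script; the robot and the scene stay as the last script left them, time stands still between calls to the robot, and variables do not carry over. Pictures are saved under pics/ and viewed, on a budget of 10 in all, crops included, one or two more only if the job needs it, and the job is handed in when it is done.

```bash
mkdir -p pics
cat > h.py <<'E'
from bench import *
import numpy as np, cv2
def cloud(im):
    K=im["camera_matrix"];d=im["depth"];v,u=np.mgrid[0:480,0:640]
    x=(u-K[0,2])/K[0,0]*d;y=(v-K[1,2])/K[1,1]*d
    P=np.stack([x,-y,-d,np.ones_like(d)],-1)
    W=P@np.linalg.inv(im["view"]).T
    W=W[...,:3];W[d==0]=np.nan
    return W
E
python3 - <<'E'
from h import *
a=get_image("top");b=get_image("side")
np.savez("i0.npz",**{"t"+k:v for k,v in a.items()},**{"s"+k:v for k,v in b.items()})
cv2.imwrite("pics/t0.png",a["frame"]);cv2.imwrite("pics/s0.png",b["frame"])
print(state());print(np.linalg.inv(a["view"]),np.linalg.inv(b["view"]))
E
```

```text
{'time': 0.1, 'joint_pos': array([ 1.22530620e+00,  9.17717201e-02,  1.23170875e+00,  3.43046337e-05,
        1.81979652e+00, -5.67089846e-02]), 'dq': array([-0.00035367, -0.00182945, -0.00287876,  0.00100115, -0.00043044,
       -0.00213653]), 'joint_torque': array([ 2.55506013e-03, -4.47855592e+01, -4.07568991e+01,  7.00650900e-02,
        2.84162618e-02, -8.67237009e-05]), 'ee_pos': array([0.17078643, 0.57493402, 0.22965906]), 'ee_rot': array([-1.84512023e-04,  1.43885147e-01,  9.89594035e-01, -8.21874154e-04]), 'ft_force': array([-0.25180897, -0.51246948,  0.50718602]), 'moment': array([-0.02334812,  0.00790421, -0.00389885]), 'finger_gap': 0.08757571152563044}
[[ 1.25218638e-02  9.74375345e-01 -2.24579364e-01  4.61613609e-01]
 [-9.99919764e-01  1.26321711e-02 -9.45692460e-04  1.79538560e-01]
 [ 1.91546554e-03  2.24573186e-01  9.74455343e-01  8.58915861e-01]
 [ 0.00000000e+00  0.00000000e+00  0.00000000e+00  1.00000000e+00]] [[-0.93902789  0.12251357 -0.32127411  0.36579481]
 [-0.3435313  -0.3739302   0.86148851  0.9577034 ]
 [-0.01459006  0.91932945  0.39321813  0.39137362]
 [ 0.          0.          0.          1.        ]]
```

```bash
ls; ls -la pics
```

```text
h.py
i0.npz
pics
total 800
drwxr-xr-x 2 agent agent   4096 Dec  4 06:59 .
drwxr-xr-x 3 agent agent   4096 Dec  4 06:59 ..
-rw-r--r-- 1 agent agent 434458 Dec  4 06:59 s0.png
-rw-r--r-- 1 agent agent 371826 Dec  4 06:59 t0.png
```

View pics/t0.png

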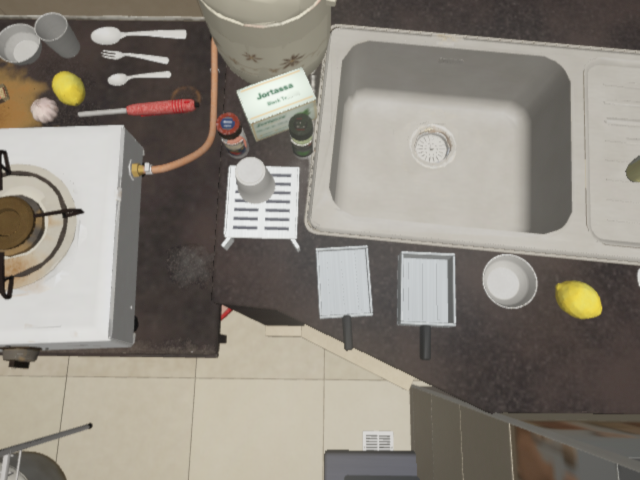

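View pics/s0.png

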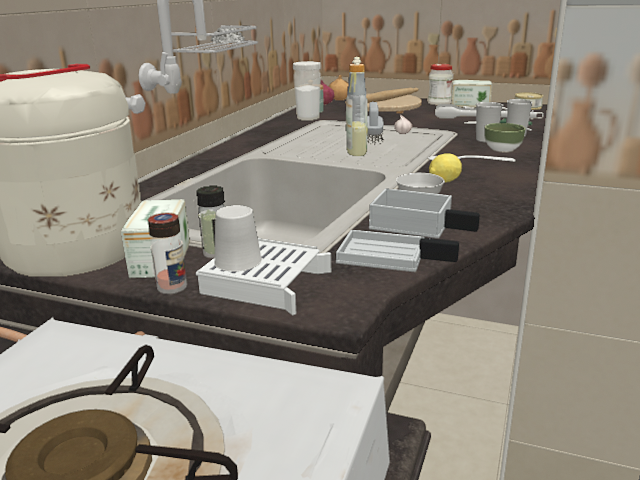

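The top view shows the drip tray at about (344,282) with its fin at (348,333), the deep tray at (427,288) and the drainer at (262,205), its mouth towards the bottom near row 240. In the side view the left tray is clearly the shallow one.

```bash
cat > m.py <<'E'
from h import *
def rect(name,W,mask,box,zr):
    x0,y0,x1,y1=box;m=np.zeros((480,640),bool);m[y0:y1,x0:x1]=1
    m&=mask&(W[...,2]>zr[0])&(W[...,2]<zr[1])
    m=cv2.morphologyEx(m.astype(np.uint8),cv2.MORPH_OPEN,np.ones((2,2)))>0
    n,l,s,_=cv2.connectedComponentsWithStats(m.astype(np.uint8))
    if n<2: print(name,"none");return
    m=l==1+np.argmax(s[1:,4])
    P=W[m];r=cv2.minAreaRect((P[:,:2]*1000).astype(np.float32))
    print(name,len(P),"mean",P.mean(0).round(4),"z",np.percentile(P[:,2],[5,50,95]).round(3),"rect mm",np.round(r[0],1),np.round(r[1],1),round(r[2],1))
    return P,r
E
python3 - <<'E'
from m import *
f=np.load("i0.npz");im={k[1:]:f[k] for k in f if k[0]=="t"}
W=cloud(im);g=cv2.cvtColor(im["frame"],cv2.COLOR_BGR2GRAY)
for p in [(344,282),(348,333),(427,288),(425,345),(262,230),(255,165),(190,300),(270,265)]: print(p,W[p[1],p[0]].round(3),g[p[1],p[0]])
rect("tray",W,g>120,(308,238,380,328),(-.005,.03))
rect("fin",W,g<75,(335,312,362,355),(.022,.045))
rect("deep",W,g>120,(390,245,465,330),(-.005,.06))
rect("deepfin",W,g<75,(412,322,440,365),(.022,.045))
rect("roof",W,g>90,(215,155,305,245),(.028,.046))
rect("cheeks",W,g>120,(215,236,305,255),(.01,.036))
rect("tumbler",W,g>90,(230,150,290,210),(.1,.12))
# drain region points: worktop edge
for u in range(225,420,20):
    c=W[250:400,u]; ok=np.where(np.abs(c[:,2])<.012)[0]; print(u,c[ok[-1]].round(3),end=' ')
cv2.imwrite("pics/c0.png",cv2.resize(im["frame"][150:370,210:470],None,fx=3,fy=2.7,interpolation=cv2.INTER_CUBIC))
E
```

```text
(344, 282) [0.582 0.149 0.005] 201
(348, 333) [0.495 0.143 0.034] 86
(427, 288) [0.574 0.006 0.005] 202
(425, 345) [0.477 0.018 0.032] 81
(262, 230) [0.666 0.291 0.035] 230
(255, 165) [0.754 0.296 0.109] 208
(190, 300) [ 0.558  0.44  -0.095] 53
(270, 265) [0.611 0.278 0.001] 79
tray 3739 mean [nan nan nan] z [nan nan nan] rect mm [582.3 147.1] [123.9  90.5] 4.1
fin 51 mean [0.4978 0.1483 0.0335] z [0.031 0.034 0.036] rect mm [497.8 148.4] [38.5  3.1] 4.0
deep 3778 mean [nan nan nan] z [nan nan nan] rect mm [555.1 -13. ] [ 66.8 160.2] 44.7
deepfin 125 mean [0.4821 0.0193 0.0323] z [0.029 0.033 0.036] rect mm [479.5  18.4] [53.2 10.6] 1.9
roof 4075 mean [nan nan nan] z [nan nan nan] rect mm [715.7 294.6] [150.6 130.1] 0.7
cheeks 81 mean [0.6474 0.2358 0.0237] z [-0.     0.03   0.034] rect mm [652.8 237.7] [34.5 15.5] 49.0
tumbler 764 mean [nan nan nan] z [nan nan nan] rect mm [755.6 295.5] [47.6 71.7] 57.8
225 [ 0.545  0.355 -0.005] 245 [ 0.54   0.321 -0.011] 265 [ 0.537  0.285 -0.004] 285 [ 0.529  0.25  -0.004] 305 [ 0.512  0.215 -0.006] 325 [ 0.496  0.181 -0.01 ] 345 [0.529 0.147 0.004] 365 [ 0.465  0.112 -0.007] 385 [ 0.449  0.079 -0.008] 405 [ 0.433  0.045 -0.009]
```

View pics/c0.png

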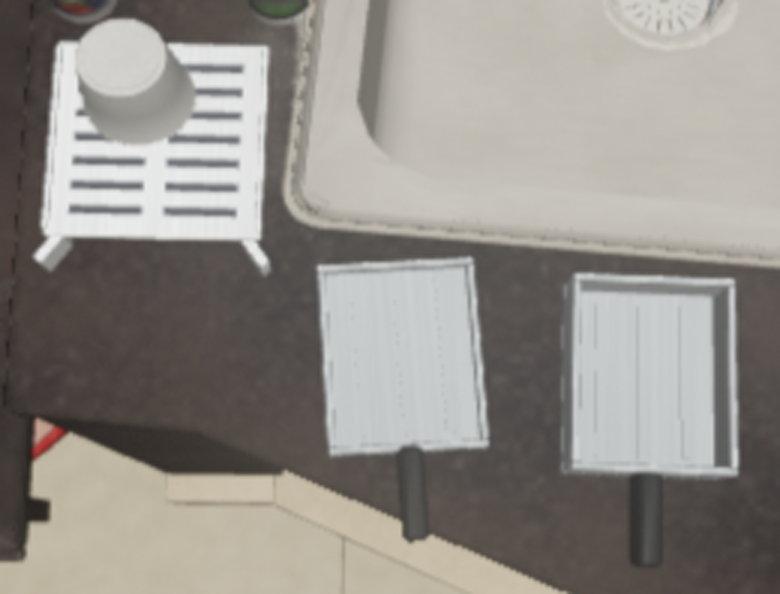

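The crop shows the drip tray's fin clear of everything. The drainer's roof corners lie at about (224,238), (297,239), (299,167) and (229,165). The roof rectangle picked up the cheeks, so I'll fit the drainer from its edges instead.

```bash
cat >> h.py <<'E'
from scipy.spatial.transform import Rotation as R
def ray(im,u,v,z):
    K=im["camera_matrix"];T=np.linalg.inv(im["view"])
    d=T[:3,:3]@np.array([(u-K[0,2])/K[0,0],-(v-K[1,2])/K[1,1],-1]);o=T[:3,3]
    return o+d*(z-o[2])/d[2]
def quat(yaw,flip=False):   # tool down, jaws across direction yaw
    s=-1 if flip else 1
    y=s*np.array([-np.sin(yaw),np.cos(yaw),0]);z=np.array([0,0,-1.])
    return R.from_matrix(np.c_[np.cross(y,z),y,z]).as_quat(scalar_first=True)
E
python3 - <<'E'
from h import *
f=np.load("i0.npz");im={k[1:]:f[k] for k in f if k[0]=="t"}
W=cloud(im);g=im["frame"].min(2)
c=[ray(im,u,v,.038)for u,v in[(224.3,237.8),(297.3,238.9),(299.3,166.7),(229,165.2)]]
print(np.round(c,4), np.mean(c,0))
P=[W[v,u] for v in range(160,240) for u in range(218,306) if g[v,u]>150 and .03<W[v,u,2]<.043]
P=np.array(P);r=cv2.minAreaRect((P[:,:2]*1000).astype(np.float32));print(len(P),r)
# edge lines: per-row right/left sides at z.039, per-column front edge at z.035
rr=[];ll=[]
for v in range(180,236):
    us=np.where(g[v,215:308]>150)[0]+215
    ll.append(ray(im,us[0]-.5,v,.039)); rr.append(ray(im,us[-1]+.5,v,.039))
for e in(ll,rr):
    e=np.array(e);k=np.polyfit(e[:,0],e[:,1],1);print("yaw",np.degrees(np.arctan(k[0])),"y at .7",np.polyval(k,.7))
ff=[]
for u in range(236,290):
    vs=np.where(g[225:260,u]>110)[0]+225; ff.append(ray(im,u,vs[-1]+.5,.035))
ff=np.array(ff);k=np.polyfit(ff[:,1],ff[:,0],1);print("front yaw",-np.degrees(np.arctan(k[0])),"x at .294",np.polyval(k,.294),"z bottom ->0:",ray(im,262,240,.0))
for fl in(0,1): print(inverse_kinematics([.486,.14,.1],quat(.07,fl)),inverse_kinematics([.615,.294,.015],quat(0,fl)))
E
```

```text
[[0.6505 0.3534 0.038 ]
 [0.6502 0.2297 0.038 ]
 [0.78   0.2295 0.038 ]
 [0.7812 0.3528 0.038 ]] [0.71546984 0.29132247 0.038     ]
3497 ((716.3138427734375, 292.5680847167969), (124.16365814208984, 133.96739196777344), 89.33065032958984)
yaw -0.8460786922070428 y at .7 0.35451065984109476
yaw 5.154518438768882 y at .7 0.22044966218652945
front yaw -0.7300231872609207 x at .294 0.6511561034195719 z bottom ->0: [0.65610195 0.29443436 0.        ]
[ 2.13196460e-01 -1.50680891e-01  1.69884132e+00 -4.44089210e-16
  1.59343223e+00 -1.42759987e+00] [ 3.96034018e-01  3.67285511e-01  1.29698374e+00 -4.44089210e-16
  1.47732340e+00 -1.17476231e+00]
[ 2.13196460e-01 -1.50680891e-01  1.69884132e+00 -4.44089210e-16
  1.59343223e+00  1.71399279e+00] [ 3.96034018e-01  3.67285511e-01  1.29698374e+00 -4.44089210e-16
  1.47732340e+00  1.96683035e+00]
```

Drainer at about (0.716, 0.292), yaw about -0.7°; the corners measure 130.5 x 123.5 mm, matching the given size. Drip tray at (0.582, 0.147), yaw +4°. Now the grasp.

Run:
```python
from h import *
yw=np.radians(4.1);c=np.array([.5823,.1471])-.098*np.array([np.cos(yw),np.sin(yw)])
q=quat(yw)
move_to([*c,.12],q);move_l([*c,.016],.15)
print(c,state()["ft_force"])
close();s=state();print(s["finger_gap"],s["ft_force"],s["ee_pos"],s["time"])
move_l([*c,.034],.1);hold(.2);s=state();print(s["finger_gap"],s["ft_force"])
a=get_image("side");cv2.imwrite("pics/s1.png",a["frame"][150:400,150:530])
```

```text
[0.4845508  0.14009325] [ 1.31212187 -0.65848023  0.89777011]
0.013999688043321296 [ 1.44425702  0.66325768 -0.90995851] [0.48454615 0.14010631 0.01595269] 4.0417
0.013878199651633357 [ 1.00864942  0.1459228  -1.35909719]
```

View pics/s1.png

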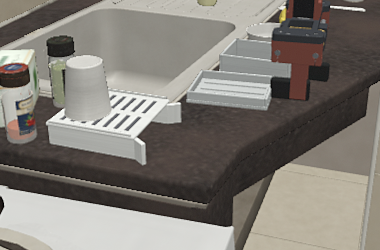

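The tray is held by the fin and lifted clear of the worktop, roughly level. I'll move it back, across to the bay's line, and check it there.

Run:
```python
from h import *
y=np.radians(-.7);q=quat(y);u=np.array([np.cos(y),np.sin(y)]);D=np.array([.716,.292])
p=D-.263*u
move_l([.45,.14,.034],.15);move_l([*p,.034],.15,q);move_l([*p,.0165],.1);hold(.2)
s=state();print(p,s["ee_pos"],s["finger_gap"],s["ft_force"],s["time"])
a=get_image("top");np.savez("i1.npz",**a)
cv2.imwrite("pics/t1.png",cv2.resize(a["frame"][150:370,180:440],None,fx=3,fy=2.7,interpolation=cv2.INTER_CUBIC))
W=cloud(a)
g=a["frame"].min(2)
m=np.zeros_like(g);m[246:330,225:305]=(g>130)[246:330,225:305]
n,l,st,_=cv2.connectedComponentsWithStats(m);k=1+np.argmax(st[1:,4]);print(st[k])
v,uu=np.where(l==k);P=np.array([ray(a,x,yy,.018)[:2]*1000 for x,yy in zip(uu,v)],np.float32);print(cv2.minAreaRect(P))
```

```text
[0.45301963 0.29521307] [0.45304513 0.29501599 0.01672002] 0.014007277019665329 [ 0.99888099  0.99186794 -1.70760633] 6.7167
[ 232  262   73   68 2624]
((556.3948364257812, 277.3849182128906), (124.0037612915039, 112.00343322753906), 89.59051513671875)
```

View pics/t1.png

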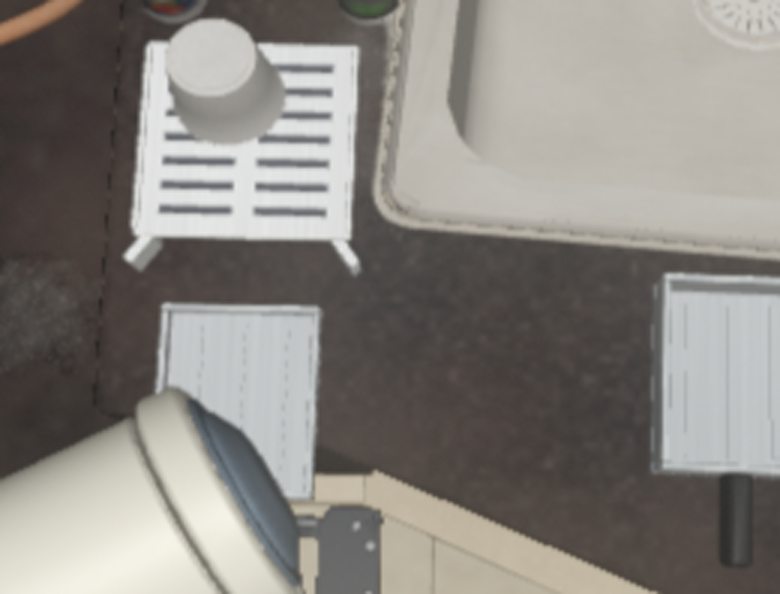

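The tray is in line with the mouth: front corners at crop (162,305) and (321,307), cheek tips at (130,262) and (355,268). Next I'll check the offset and slide in, watching the wrist force.

Run:
```python
from h import *
f=np.load("i1.npz");im={k:f[k] for k in f}
l,r=ray(im,180+162/3,150+305/2.7,.018),ray(im,180+321/3,150+307/2.7,.018)
y=np.radians(-.7);u=np.array([np.cos(y),np.sin(y)]);n=np.array([-u[1],u[0]]);D=np.array([.716,.292])
F=((l+r)/2)[:2];off=(F-D)@n
print("width",np.linalg.norm(l-r),"front",F,"in drainer x",(F-D)@u,"y",off)
if abs(off)>.008: raise SystemExit
k=-off if abs(off)>.002 else 0
def go(x,v): p=D+x*u+k*n; move_l([*p,.0165],v)
f0=state()["ft_force"];go(-.19,.1);print(state()["ft_force"]-f0)
for x in np.r_[np.arange(-.18,-.111,.01),np.arange(-.109,-.085,.002)]:
    go(x,.06);s=state();d=s["ft_force"]-f0
    print(round(x,3),d.round(1),s["ee_pos"][:2].round(4),round(s["finger_gap"],4))
    if np.hypot(d[0],d[1])>12: break
print(s["time"])
a=get_image("top");cv2.imwrite("pics/t2.png",cv2.resize(a["frame"][150:370,180:440],None,fx=3,fy=2.7,interpolation=cv2.INTER_CUBIC))
```

```text
width 0.09093084249884872 front [0.61096123 0.29289365] in drainer x -0.1050418512993556 y -0.0003896729369762195
[ 1.73551392 -0.33404499  1.14211857]
-0.18 [ 2.  -0.4  0.2] [0.5362 0.2942] 0.0139
-0.17 [ 0.4 -0.3 -0.2] [0.5464 0.294 ] 0.0134
-0.16 [ 1.2  0.6 -0.1] [0.5564 0.2939] 0.0137
-0.15 [1.  0.  0.6] [0.5663 0.2938] 0.0138
-0.14 [ 1.7 -1.   0.2] [0.5763 0.2936] 0.0139
-0.13 [0.8 0.6 0.2] [0.5863 0.2935] 0.0138
-0.12 [0.4 1.3 0.8] [0.5962 0.2934] 0.014
-0.109 [ 2.  -0.5  0. ] [0.6072 0.2932] 0.0141
-0.107 [ 1.8 -0.1  0.5] [0.609  0.2933] 0.0137
-0.105 [1.9 0.8 0.2] [0.6111 0.2933] 0.0137
-0.103 [-4.8 -0.1  1.4] [0.612  0.2934] 0.0138
-0.101 [-10.7  -0.9   5.8] [0.6123 0.2934] 0.014
-0.099 [-16.1  -1.1   6.2] [0.613  0.2934] 0.0138
11.45
```

View pics/t2.png

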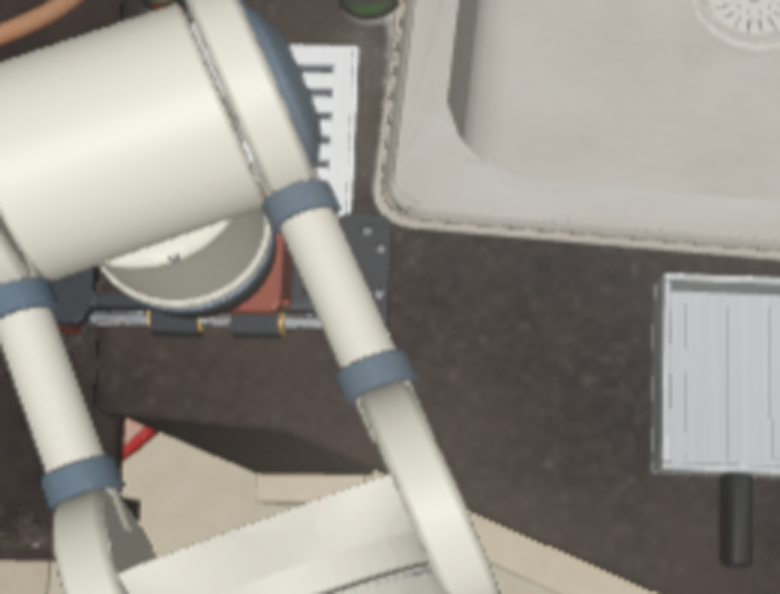

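The force climbed steadily from grip x = -0.103, where about -0.099 was expected: within 4 mm of home. The robot hides the tray here, so I'll relax, let go, lift clear and look.

Run:
```python
from h import *
y=np.radians(-.7);u=np.array([np.cos(y),np.sin(y)]);D=np.array([.716,.292])
move_l([*(D-.102*u),.0165],.05)
gripper_open();print(state()["finger_gap"],state()["ft_force"])
p=D-.106*u
move_l([*p,.14],.15);move_to([.40,.20,.25],quat(y));hold(.2);s=state();print(s["time"],s["ft_force"])
a=get_image("top");b=get_image("side");np.savez("i2.npz",**a)
cv2.imwrite("pics/t3.png",cv2.resize(a["frame"][150:330,190:410],None,fx=3.6,fy=3.3,interpolation=cv2.INTER_CUBIC))
cv2.imwrite("pics/s3.png",cv2.resize(b["frame"][180:340,170:490],None,fx=2.5,fy=2.5))
W=cloud(a);g=a["frame"].max(2)
m=(g<90)&(W[...,2]>.024)&(W[...,2]<.045);m[:, :235]=0;m[:,290:]=0;m[:235]=0;m[300:]=0
P=W[m];print(len(P));print((P[:,0].min(),P[:,0].max()),np.median(P,0)) if len(P) else 0
```

```text
0.08794197635519607 [-0.13138995  0.4005146   0.0429561 ]
15.1333 [ 1.47849612 -0.18716291 -0.17244116]
277
(np.float64(0.5953598362709601), np.float64(0.6507983038501051)) [0.62172518 0.29313385 0.03336234]
```

View pics/t3.png

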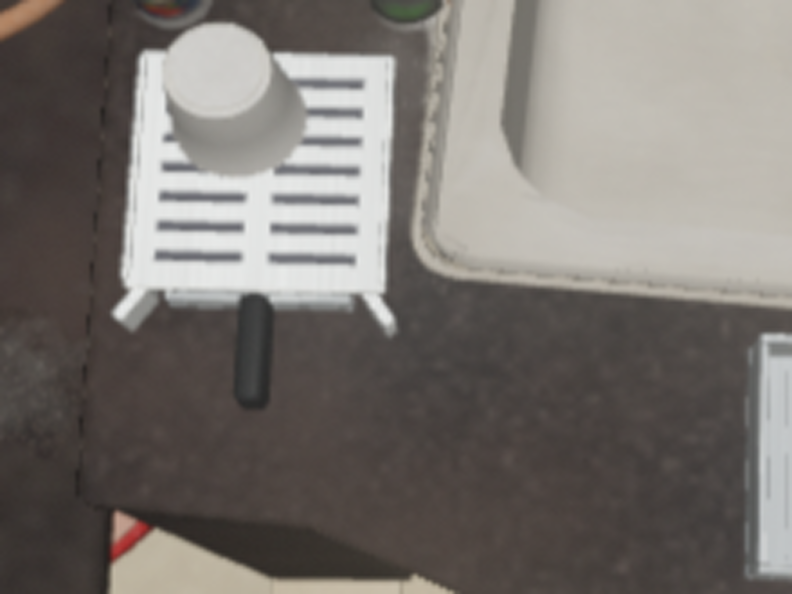

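View pics/s3.png

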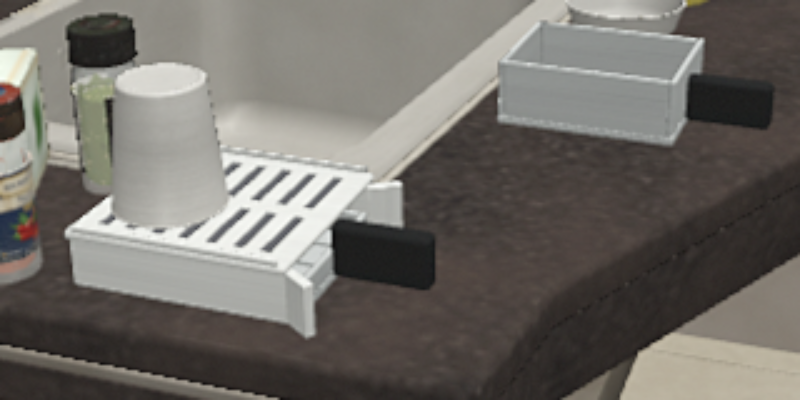

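The fin sticks out straight, and its ends at x = 0.595 and 0.651 put the tray 4–5 mm short of nominal home. That is inside tolerance, but the side view shows the rim about flush with the mouth. I'll nudge the fin's end with closed fingers to find out whether that is the stop or a jam.

Run:
```python
from h import *
y=np.radians(-.7);u=np.array([np.cos(y),np.sin(y)]);q=quat(y);D=np.array([.716,.292])
close()
P=lambda x,z:[*(D+x*u),z]
move_to(P(-.155,.10),q);move_l(P(-.155,.02),.15);f0=state()["ft_force"]
for x in np.arange(-.145,-.110,.002):
    move_l(P(x,.02),.05);s=state();d=s["ft_force"]-f0;print(round(x,3),d.round(1),s["ee_pos"][0].round(4))
    if d[0]<-20 or s["time"]>26: break
hold(.2);print(state()["ft_force"]-f0,state()["ee_pos"][0])
move_l(P(-.16,.02),.15);move_l(P(-.16,.14),.2);move_to([.40,.20,.25],q);hold(.1)
a=get_image("top");W=cloud(a);g=a["frame"].max(2)
m=(g<90)&(W[...,2]>.024)&(W[...,2]<.045);m[:, :235]=0;m[:,290:]=0;m[:235]=0;m[300:]=0
p=W[m];print(len(p),p[:,0].min(),p[:,0].max(),np.median(p,0),state()["time"])
k=np.polyfit(p[:,0],p[:,1],1);print("fin yaw",np.degrees(np.arctan(k[0])))
cv2.imwrite("pics/t4.png",cv2.resize(a["frame"][150:330,190:410],None,fx=3.6,fy=3.3,interpolation=cv2.INTER_CUBIC))
```

```text
-0.145 [ 0.2 -0.5 -1.7] 0.5718
-0.143 [-0.3 -0.2 -0.7] 0.573
-0.141 [-0.6 -0.4 -1.6] 0.5751
-0.139 [-1.3  0.4 -1.6] 0.5771
-0.137 [-0.7 -0.6 -1.5] 0.5791
-0.135 [ 0.3 -1.5 -1.5] 0.5811
-0.133 [-1.3  0.4 -1.5] 0.5831
-0.131 [-3.4 -0.3 -0.6] 0.5845
-0.129 [-10.2  -0.7   0.1] 0.5847
-0.127 [-15.1  -0.1   0.3] 0.5848
-0.125 [-21.2  -1.3   3.9] 0.5849
[-21.27788363  -1.49157995   3.18762648] 0.5849521692780396
279 0.5955719060395727 0.6504238459994158 [0.62105087 0.29302732 0.03322775] 23.4
fin yaw -0.5877364505515514
```

View pics/t4.png

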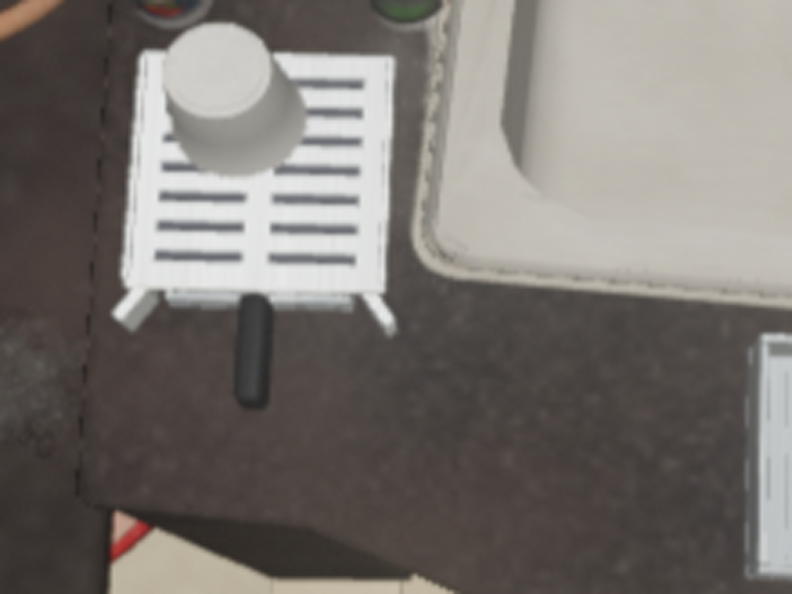

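The tray stayed put under 21 N (under 1 mm of movement), so it is solidly against the stop. The fin is parallel to the bay (-0.6°), and the robot is clear. Handing in.

```bash
python3 -c "
from bench import *
job_done();print(state()['time'])"
```

```text
the job is handed in; nothing more can be done
the job is handed in; nothing more can be done
```

I slid the drip tray into the bay by its fin, plain end first, let go of it, and handed the job in at about 23.4 s of the 35 s limit. No verdict is reported.

**Against the stop:** the push force rose steadily to 16 N at the end of the slide. After letting go, I pushed the fin's end with closed fingers at 21 N, and the tray moved less than 1 mm.

**Position:** from the last top view, the tray's origin is about -5 mm in x and +1 mm in y in the drainer's frame. Its yaw is -0.6°, against about -0.7° for the drainer. All of these are inside the limits.

**One disagreement:** by camera the tray sits about 4 mm short of the nominal home, which is at x = -1 mm. The nudge suggests it is the stop and not a jam. I put the gap down to error in the measured drainer position, which I did not measure again.

**Rest of the scene:** nothing I did went near the deep tray, and the part of it in the last picture looks unmoved. The arm was parked clear of everything.

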